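# Isolate the foil press for lockout

## Robot

A 6-joint arm with a two-finger parallel gripper is mounted at the origin on the work surface. World frame = base frame: x ahead of the robot, y to its left, z up, the work surface at z = 0. Lengths are in mm, angles in rad, forces in N, time in s.
With the tool pointing down it reaches from about 275 to 975 mm from the base axis. Payload 8.4 kg.
Tool frame: the origin (TCP) lies at the very end of the fingers, on their centre line; the grasp point (between the pads) lies 19 mm behind it; z points along the fingers, y is the line along which they close (so a half turn about z gives the same grasp; the last joint's range is limited). The gripper opens to 92 mm and grips with 3 to 60 N. Pads are 20 mm wide; open, the fingers measure 128 mm over their backs; the gripper's body (75 mm by 189 mm) begins 69 mm behind the grasp point.
Start: joints at [-0.002, 0.353, 1.633, -0, 1.155, -0.002], TCP at [625.002, -0, 214.583] pointing down, gripper open.
Joint ranges: [-2.63, 2.63], [-0.92, 2.1], [0.06, 2.66], [-1.3, 4.44], [0, 2.69], [-3.02, 3.02]. Speed limits (rad/s): [2.22, 2.22, 2.79, 3.14, 3.14, 3.14].

## Interface

Orientations are given as a unit quaternion [x, y, z, w].
In Python, from bench import ctrl gives the robot as it stands. The module is installed in compiled form; this text tells all that it offers.
- The arm moves only by the tool servo_tool, never from a script. Its argument "deltas" is a list that holds one entry, the list of rows, each a list of 4 numbers: the shift along the tool's x, y, z in units of 30 mm (1.0 is 30 mm), then the turn about the tool's z in degrees. A call has 1 to 8 rows; each row is the pose to reach, as a shift and turn from the pose commanded when the call began, along the tool's axes at that moment; what a row does not reach only later rows make up. A row lasts 1/10 s, in which the tool goes at most 50 mm and 8.59 degrees, less where a joint would pass 70% of its speed; a pose out of reach is approached as far as the arm can. A call with a gripper value outside its range is refused whole. "fingers" is the closure, from -1 (fully open) to 1 (shut), set as the call begins (left out, the last holds). The fingers move at their own pace and stop on an object; "squeeze" is the grip in N (left out, the last holds). Time passes only in rows, so rows that repeat a pose let the fingers close. It gives the time, the measured TCP pose, the force, the opening and the grip force at its end, in the units of the state.
- ctrl.sense(): the state, without advancing time (a new reading comes with each control period).
- ctrl.camera(name): name is "scene" or "side" or "wrist"; returns a dict with "pixels" (400x640x3 uint8, red, green, blue), "intrinsics" (3x3 intrinsics, pixels), "world_from_camera" (4x4, takes a point from camera to world coordinates). Camera axes: x right, y down, z forward; pixel columns grow to the right and rows downward; lengths in mm; the calibration is good to about 2 mm. A picture is of the moment at which its call begins. There is no depth.
- ctrl.close_job(): hands the job in; it is judged then, once.
Trained networks look in the newest picture that a camera, given by its name, has taken for a name from the list of things; names that differ only in an ending like _2 or _b are one class to them, and where a whole thing is asked for, a point or a joint stands for the part that bears it (a point fixed in the world has none). Each returns a list of dicts, best first, with "p" (0 to 1); they miss things now and then, are a little off and sometimes report something else, mostly with a low value. They report only what shows in the picture. A call takes as long as a camera call. They do not tell look-alikes from the thing itself.
- ctrl.masks_of(camera, name): "mask" (400x640 bool, what is visible of it) and "bbox" ([centre column, centre row, width, height] in pixels, round what is visible of it).
The state is a dict: "time": time; "qpos": joint angles; "dq": joint speeds; "joint_efforts": joint torques, N m; "ee_pos": TCP position; "tcp_rot": TCP orientation; "force": force on the tool from outside, world axes, zero at the start; "ft_torque": the same for the moment, N m; "opening": finger opening in mm; "grip_force": force on a finger pad.
Only numpy, scipy, OpenCV 4.12 (cv2) and the standard library are available. Lean on these libraries where they do the work, as an engineer would, in place of code of your own. Each camera call takes 0.05 s, during which the arm holds its last target. There are 200 camera calls.

## Task

The foil press is to be locked out before someone works on it. Turn the black handle on top of its grey isolator box anticlockwise (seen from above) all the way to its off stop, and only then swing the steel hasp on top of the handle fully out to its stop so that its padlock hole hangs clear of the handle, leaving the handle at off. Let go and back off, and do not disturb the bottle, the notebook or the foil roll beside it.

Things in the scene. Friction and masses are not known exactly. Their poses are not given: they have to be found in the camera images.
- isolator: Grey steel box fixed to the bench, 160 (x) x 130 (y) x 80 mm high, foot flange 200 x 50 x 4; aluminium dial plate on top, its face 86 mm up. Origin: centre of the underside, z up. The handle's vertical axis passes through the origin. On the plate a straight black mark at +x is ON; a black ring mark 1.4 rad anticlockwise from it is OFF. A conduit leaves at +y, to 106 mm out, 52 mm high.
- handle (a joint): Turn of the black handle about its vertical axis, rad, anticlockwise from above positive: 0 = on (its end with the small white dot faces the box's +x), 1.4 = off, at a hard stop. Starts between 0 and 0.25. Friction about 0.25 N m, no spring: it stays where it is left.
- handle_grip (a point): On the handle's turning axis, mid grip bar, 118 mm above the bench; x along the bar towards its white-dot end, z up; turns with the handle. Black bar 90 mm long, 20 mm wide, flat sides from 94 to 130 mm above the bench, on a black disc 72 mm across whose top is 94 mm up. Grip it across the 20 mm. The hasp rides on its top.
- hasp (a joint): Swing of the steel hasp about its vertical pivot, relative to the handle, rad, anticlockwise from above positive: 0 = folded in along the bar's top (the start), 1.57 = fully out, square to the bar, at a hard stop. Friction about 0.03 N m (under 1 N at the stud), no spring, no catch: it stays where it is left and would also move while the handle is on.
- hasp_pivot (a point): On the hasp's pivot axis, on the blade's upper face, 134.5 mm above the bench, 36 mm from the handle's axis towards the bar's end without the dot; x along the blade towards its stud, z up. Pivot pin 10 mm across, 3 mm proud. Blade: flat steel 4 mm thick, 14 mm wide, reaching 56 mm from the pivot, with a 10 x 8 mm padlock hole 32 mm from it.
- hasp_knob (a point): Centre, 145.5 mm above the bench, of the round upright steel stud near the hasp's free end, 48 mm from the pivot: 12 mm in diameter, from 134.5 to 156.5 mm above the bench; x along the blade away from the pivot. Pinch it from above or push it sideways. Folded in, it stands over the bar, 12 mm from the handle's axis on the dot's side.
- bottle: Bystander: closed pale see-through plastic bottle with a red cap, 64 mm in diameter, 170 mm tall, standing; origin at the centre of its base. Either side of the box.
- notebook: Bystander: blue hardback notebook lying flat, 210 (its x) x 146 x 20 mm; origin at the centre of its underside. On the side of the box away from the bottle.
- foil_roll: Bystander: brass-coloured roll of foil standing on end, 48 mm in diameter, 60 mm tall, on the box's -y side about 135 mm from its centre; origin at the centre of its base.
Not all that is in view belongs to the job. There is more than one size of the isolator; the one meant has the size given above.

How it is judged (in metres and radians):
On the way:
1. the handle is at off while the hasp is still folded in (value of joint handle above 1.3 rad and value of joint hasp below 0.4 rad), for 0.2 s.
At the end, for the whole second after the job is handed in: The handle rests at off (within 0.1 rad of its stop at 1.4) and the hasp rests swung out (within 0.17 rad of its stop at 1.57), both still (value of joint handle above 1.3 rad and value of joint hasp above 1.4 rad and velocity of joint handle between -0.05 and 0.05 rad/s and velocity of joint hasp between -0.05 and 0.05 rad/s); the robot touches nothing.
It fails at once if the hasp is swung out (beyond 0.4 rad) while the handle is not yet at off (below 1.2 rad) (value of joint hasp above 0.4 rad and value of joint handle below 1.2 rad).
It fails at once if a bystander is moved by more than 30 mm or the bottle or the foil roll is tipped (distance of any of bottle, notebook, foil_roll from where it was at the start of the episode above 0.03 m or angle between any of bottle, foil_roll's own z axis and vertical above 0.4 rad).
It also fails if it takes over 53 s, if anything falls off the work surface, if the arm or the gripper's body presses on something with over 40 N, if the wrist force passes 120 N, or if a joint passes its speed limit or range.

## Working session

There is one attempt and no reset: what is moved stays moved. The work goes in short steps, Python scripts to look and compute and a tool call to move; the robot and the scene stay as the last step left them, time stands still between calls to the robot, and variables do not carry over. Pictures are saved under pics/ and viewed, at most 10 in all, crops included, and the job is handed in when it is done.

Besides the shell and the picture viewer there is one more tool, called after "Request:" as name(argument=value, ...), one argument or row to a line, values as JSON. servo_tool: Moves the arm, as the interface text tells. Its arguments: {"type":"object","properties":{"deltas":{"type":"array","items":{"type":"array","items":{"type":"array","items":{"type":"number"}}}},"fingers":{"type":"number"},"squeeze":{"type":"number"}},"required":["deltas"]}

```bash
mkdir -p pics; cat > h.py <<'E'
import numpy as np, cv2
from bench import ctrl
def ray(c,u,v,z):
    K=np.array(c["intrinsics"]);T=np.array(c["world_from_camera"])
    d=T[:3,:3]@np.linalg.solve(K,[u,v,1]);o=T[:3,3]
    return o+d*(z-o[2])/d[2]
def proj(c,p):
    K=np.array(c["intrinsics"]);T=np.array(c["world_from_camera"])
    q=K@(T[:3,:3].T@(np.array(p,float)-T[:3,3]));return q[:2]/q[2]
def save(c,n,box=None,s=1):
    im=c["pixels"][...,::-1]
    if box: im=im[box[1]:box[3],box[0]:box[2]]
    cv2.imwrite("pics/"+n,cv2.resize(im,None,fx=s,fy=s,interpolation=cv2.INTER_CUBIC))
E
python3 - <<'E'
from h import *
s=ctrl.sense();print(s["time"],s["ee_pos"],s["tcp_rot"],s["opening"])
ims=[]
for n in ["scene","side"]:
    c=ctrl.camera(n);ims.append(c["pixels"]);print(n,np.round(c["world_from_camera"],2).tolist())
    for k in ["isolator","handle","handle_grip","hasp","hasp_knob","bottle","notebook","foil_roll"]:
        for r in ctrl.masks_of(n,k):
            if r["p"]>.3: print(n,k,round(r["p"],2),np.round(r["bbox"]),np.round(ray(c,r["bbox"][0],r["bbox"][1],{"handle":118,"handle_grip":118,"hasp":132,"hasp_knob":145}.get(k,40))))
    save(c,n+"0.png",s=1.25)
E
```

```text
0.0 [ 6.24495845e+02 -1.11798143e-02  2.13865779e+02] [ 7.07111876e-01  7.07101333e-01 -4.92553412e-04 -5.07050968e-04] 91.84382371729042
scene [[0.85, 0.33, -0.41, 977.66], [0.53, -0.56, 0.64, -765.51], [-0.02, -0.76, -0.65, 903.51], [0.0, 0.0, 0.0, 1.0]]
scene isolator 0.78 [222. 241. 100. 100.] [ 299. -178.   40.]
scene isolator 0.76 [341. 218.  78.  66.] [524.  54.  40.]
scene isolator 0.73 [318. 177.  46.  36.] [373. 178.  40.]
scene handle 0.81 [216. 214.  35.  39.] [ 288. -167.  118.]
scene handle 0.8 [337. 198.  31.  30.] [519.  40. 118.]
scene handle 0.72 [314. 165.  22.  16.] [390. 134. 118.]
scene handle_grip 0.83 [316. 166.  18.  19.] [396. 133. 118.]
scene handle_grip 0.76 [339. 197.  30.  31.] [520.  49. 118.]
scene handle_grip 0.67 [219. 214.  43.  42.] [ 293. -162.  118.]
scene hasp 0.75 [213. 201.  21.  19.] [ 258. -144.  132.]
scene hasp 0.5 [312. 160.  13.   4.] [379. 137. 132.]
scene hasp_knob 0.57 [333. 189.  22.  10.] [508.  39. 145.]
scene hasp_knob 0.48 [213. 201.  23.  18.] [ 272. -154.  145.]
scene hasp_knob 0.44 [315. 160.   6.   0.] [400. 125. 145.]
scene 
[... 704 characters left out ...]
handle_grip 0.89 [240. 210.  26.  25.] [324. 122. 118.]
side handle_grip 0.56 [303. 276.  61.  55.] [ 317. -160.  118.]
side hasp 0.58 [315. 190.  16.  18.] [512.  65. 132.]
side hasp 0.55 [297. 263.  40.  29.] [ 321. -131.  132.]
side hasp_knob 0.85 [296. 261.  39.  27.] [ 316. -138.  145.]
side hasp_knob 0.63 [314. 190.  19.  17.] [499.  49. 145.]
side hasp_knob 0.45 [238. 203.  17.   8.] [319. 116. 145.]
side bottle 0.84 [274. 152.  23.  55.] [617. 442.  40.]
side bottle 0.32 [317. 215.  77.  75.] [525.  74.  40.]
side notebook 0.71 [273. 149.  24.  53.] [625. 455.  40.]
side notebook 0.56 [459. 329. 125.  92.] [ 525. -411.   40.]
side foil_roll 0.96 [358. 245.  18.  32.] [532. -89.  40.]
```

```bash
ls pics
```

```text
scene0.png
side0.png
```

View pics/scene0.png

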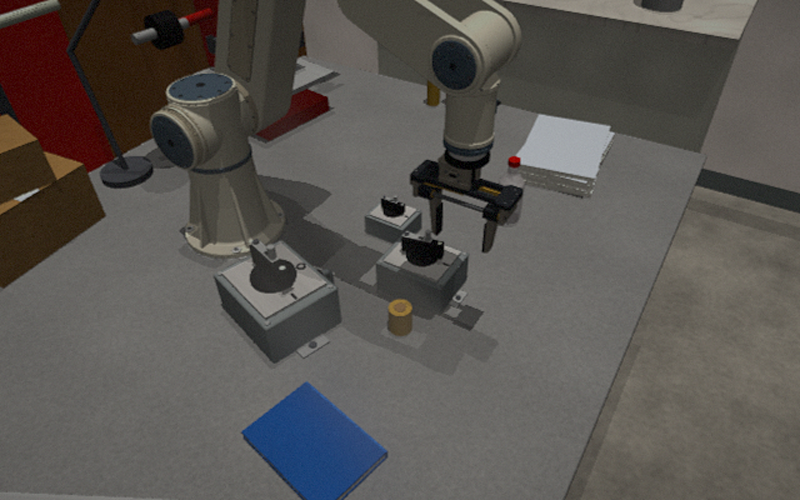

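```bash
python3 - <<'E'
from h import *
c=ctrl.camera("side");d=ctrl.camera("scene");w=ctrl.camera("wrist")
a=c["pixels"][150:280,250:390];b=d["pixels"][150:280,270:410]
r=lambda x:cv2.resize(x,None,fx=2.8,fy=2.8,interpolation=cv2.INTER_CUBIC)
cv2.imwrite("pics/crop1.png",np.hstack([r(a),r(b)])[...,::-1])
save(w,"wrist0.png",s=1.25)
np.save("w0.npy",w,allow_pickle=True)
E
```

```text
(no output)
```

View pics/crop1.png

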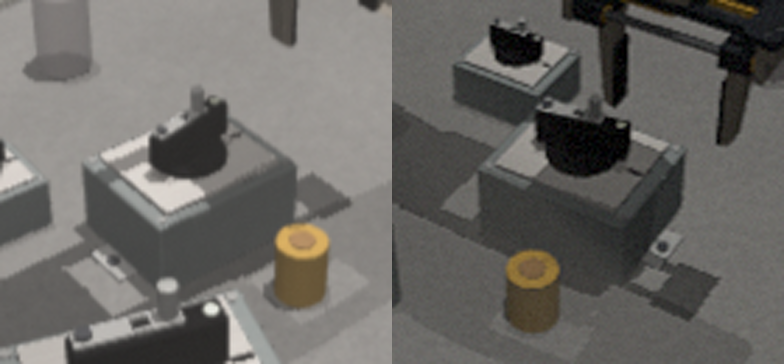

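View pics/wrist0.png

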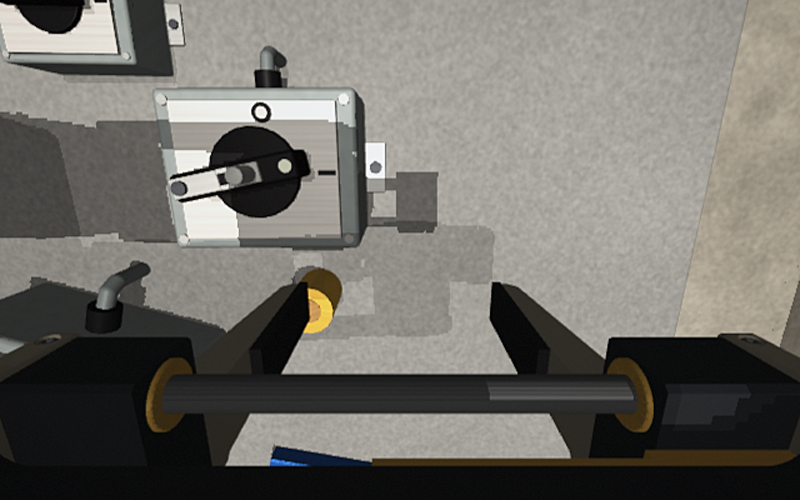

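The wrist picture shows the wanted middle isolator (the foil roll is on its -y side). In 800-wide pixels the pivot pin is at (179,188), the stud at (236,173), the dot at (285,166), the ON mark at (327,172) and the OFF ring at (261,112). I'll measure from these.

```bash
python3 - <<'E'
from h import *
w=np.load("w0.npy",allow_pickle=True).item()
P={}
for n,u,v,z in [("pivot",179,188,137.5),("studtop",237,173,156.5),("dot",285,166,130),("on",327,172,86),("off",261,112,86),("s1",163,98,82),("s2",345,98,82),("s3",351,240,82),("s4",183,240,82),("foil",320,312,60)]:
    P[n]=ray(w,u/1.25,v/1.25,z);print(n,np.round(P[n],1))
d=P["dot"]-P["pivot"];a=np.arctan2(d[1],d[0]);c=P["pivot"]+36*np.array([np.cos(a),np.sin(a),0])
d2=P["on"]-c
print("bar ang",a,"len piv-dot",np.hypot(*d[:2]),"axis",c,"on ang",np.arctan2(d2[1],d2[0]),np.hypot(*d2[:2]), "off",np.arctan2(*(P["off"]-c)[1::-1]),"ctr",np.mean([P["s%d"%i] for i in (1,2,3,4)],0),"stud-c",P["studtop"]-c)
E
```

```text
pivot [476.1  47.6 137.5]
studtop [524.8  58.8 156.5]
dot [546.6  61.8 130. ]
on [566.5  55.   86. ]
off [517.9 100.5  86. ]
s1 [441.3 111.1  82. ]
s2 [582.7 111.1  82. ]
s3 [583.4  -2.5  82. ]
s4 [439.1  -2.6  82. ]
foil [547.7 -80.3  60. ]
bar ang 0.19858125940367474 len piv-dot 71.89624264127524 axis [511.40007069  54.6817106  137.5       ] on ang 0.00612687575793074 55.14454854690341 off 1.4309533944740354 ctr [511.61057299  54.29607594  82.        ] stud-c [13.38955444  4.07841825 19.        ]
```

Request:
servo_tool(
  deltas=[
    [[0.45, -0.94, 0, 8.5], [0.9, -1.88, 0, 17], [1.36, -2.8, 0, 25.5], [1.82, -3.77, 0, 34], [1.82, -3.77, 0, 42], [1.82, -3.77, 0, 50], [1.82, -3.77, 0, 58.5], [1.82, -3.77, 0, 67]],
  ],
  fingers=-0.2,
)

```text
time: 1.85
ee_pos: [511.9, 54.7, 214.8]
tcp_rot: [0.981, 0.196, 0.0, 0.0]
force: [0.1, -0.6, -0.0]
opening: 55.4
grip_force: 0.0
```

Request:
servo_tool(
  deltas=[
    [[0, 0, 0.5, 6], [0, 0, 0.5, 11.6], [0, 0, 0.5, 11.6]],
  ],
)

```text
time: 2.15
ee_pos: [511.7, 54.6, 199.4]
tcp_rot: [0.995, 0.099, -0.0, -0.0]
force: [0.2, 0.4, -0.5]
opening: 55.1
grip_force: 0.0
```

```bash
python3 - <<'E'
from h import *
from scipy.spatial.transform import Rotation as R
s=ctrl.sense();print(s["time"],s["ee_pos"],s["opening"],s["qpos"]);print(R.from_quat(s["tcp_rot"]).as_matrix().round(3))
w=ctrl.camera("wrist");save(w,"wrist1.png",s=1.25)
for p in ([511.5,54.5,130],[476,47.6,137.5],[546.6,61.8,130],[523.3,57,156.5]): print(proj(w,p)*1.25)
E
```

```text
2.15 [511.70975899  54.58558295 199.35242206] 55.128742290665976 [1.03353258e-01 1.98191824e-01 1.88227450e+00 4.90028310e-06
 1.06163294e+00 1.47658906e+00]
[[ 0.981  0.196 -0.001]
 [ 0.196 -0.981 -0.   ]
 [-0.001 -0.    -1.   ]]
[398.32590248 259.35694587]
[398.02454661 312.21931101]
[397.90321203 207.70043834]
[397.98556263 253.34675705]
```

View pics/wrist1.png

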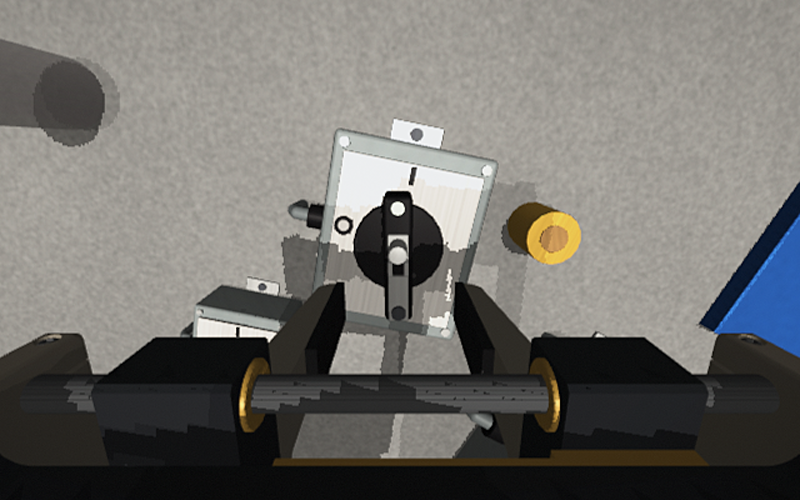

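The bar is upright and centred between the fingers, with the pivot at (398,312) and the dot at (398,208), which matches the prediction. I'll go down.

Request:
servo_tool(
  deltas=[
    [[0, 0, 0.8, 0], [0, 0, 1.6, 0], [0, 0, 2.3, 0], [0, 0, 2.8, 0], [0, 0, 3.15, 0], [0, 0, 3.15, 0]],
  ],
)

```text
time: 2.8
ee_pos: [511.3, 54.5, 104.2]
tcp_rot: [0.995, 0.1, -0.001, 0.0]
force: [-0.0, -0.3, 0.4]
opening: 55.0
grip_force: 0.0
```

Request:
servo_tool(
  deltas=[
    [[0, 0, 0, 0], [0, 0, 0, 0], [0, 0, 0, 0], [0, 0, 0, 0], [0, 0, 0, 0], [0, 0, 0, 0], [0, 0, 0, 0], [0, 0, 0, 0]],
  ],
  fingers=1,
  squeeze=30,
)

```text
time: 3.6
ee_pos: [512.0, 55.6, 105.6]
tcp_rot: [0.995, 0.099, 0.0, -0.001]
force: [-1.6, 6.4, 3.2]
opening: 19.6
grip_force: 30.0
```

Request:
servo_tool(
  deltas=[
    [[0, 0, 0, -7], [0, 0, 0, -14], [0, 0, 0, -21], [0, 0, 0, -28], [0, 0, 0, -35], [0, 0, 0, -42], [0, 0, 0, -49], [0, 0, 0, -56]],
  ],
)

```text
time: 4.4
ee_pos: [511.1, 56.6, 105.5]
tcp_rot: [0.831, 0.556, 0.0, -0.002]
force: [-6.5, 12.7, 6.6]
opening: 19.9
grip_force: 30.0
```

Request:
servo_tool(
  deltas=[
    [[0, 0, 0, -5], [0, 0, 0, -9], [0, 0, 0, -12], [0, 0, 0, -14], [0, 0, 0, -14], [0, 0, 0, -14]],
  ],
)

```text
time: 5.0
ee_pos: [510.7, 56.7, 105.5]
tcp_rot: [0.759, 0.651, 0.0, -0.002]
force: [-6.2, 12.9, 8.0]
opening: 19.9
grip_force: 30.2
```

```bash
python3 - <<'E'
from h import *
from scipy.spatial.transform import Rotation as R
s=ctrl.sense();m=R.from_quat(s["tcp_rot"]).as_matrix();print(s["time"],s["ee_pos"],s["ft_torque"],s["force"],np.arctan2(m[1,0],m[0,0]))
E
```

```text
5.0 [510.74579302  56.70240557 105.51722091] [ 2.19004824  1.04665382 -0.64062387] [-6.23094666 12.91844498  8.01440384] 1.4183016666188393
```

Request:
servo_tool(
  deltas=[
    [[0, 0, 0, -2], [0, 0, 0, -4], [0, 0, 0, -4], [0, 0, 0, -4]],
  ],
)

```text
time: 5.4
ee_pos: [510.7, 56.3, 105.5]
tcp_rot: [0.736, 0.677, 0.0, -0.002]
force: [-6.0, 11.0, 7.5]
opening: 20.6
grip_force: 32.2
```

```bash
python3 - <<'E'
from h import *
from scipy.spatial.transform import Rotation as R
s=ctrl.sense();m=R.from_quat(s["tcp_rot"]).as_matrix();print(s["time"],s["ee_pos"],s["ft_torque"],s["force"],np.arctan2(m[1,0],m[0,0]))
E
```

```text
5.4 [510.70890299  56.34411573 105.50769064] [ 1.83734041  1.0667827  -1.04220269] [-6.01058697 11.03398068  7.45750185] 1.487422571385661
```

At the stop: the torque rose and the pads began to cock on the bar. I'll ease back, release and rise.

Request:
servo_tool(
  deltas=[
    [[0, 0, 0, 3], [0, 0, 0, 4], [0, 0, 0, 4]],
  ],
)

```text
time: 5.7
ee_pos: [510.7, 56.4, 105.5]
tcp_rot: [0.759, 0.651, 0.0, -0.002]
force: [-6.6, 11.6, 7.1]
opening: 19.5
grip_force: 29.8
```

Request:
servo_tool(
  deltas=[
    [[0, 0, 0, 0], [0, 0, 0, 0], [0, 0, 0, 0], [0, 0, 0, 0], [0, 0, 0, 0], [0, 0, 0, 0]],
  ],
  fingers=-0.2,
)

```text
time: 6.3
ee_pos: [511.9, 54.5, 105.1]
tcp_rot: [0.758, 0.652, -0.0, 0.0]
force: [0.2, 0.0, -0.5]
opening: 55.3
grip_force: 0.0
```

Request:
servo_tool(
  deltas=[
    [[0, 0, -0.6, 0], [0, 0, -1.4, 0], [0, 0, -2.2, 0], [0, 0, -3, 0], [0, 0, -3.2, 0], [0, 0, -3.2, 0]],
  ],
)

```text
time: 6.9
ee_pos: [512.4, 54.6, 201.6]
tcp_rot: [0.758, 0.652, 0.001, 0.001]
force: [-0.3, 1.0, -0.4]
opening: 55.2
grip_force: 0.0
```

```bash
python3 - <<'E'
from h import *
s=ctrl.sense();print(s["time"],s["ee_pos"])
w=ctrl.camera("wrist");save(w,"wrist2.png",s=1.25);np.save("w2.npy",w,allow_pickle=True)
for z in (1.38,1.4):
  e=np.array([np.cos(z),np.sin(z)])
  for r,h in ((-36,137.5),(36,130),(12,156.5)): print(z,proj(w,[*(np.array([511.3,55.2])+r*e),h])*1.25)
E
```

```text
6.9 [512.41154548  54.61699585 201.62397693]
1.38 [395.37226776 309.59366946]
1.38 [399.58666619 205.8077355 ]
1.38 [398.07145913 251.13265339]
1.4 [396.39941867 309.622503  ]
1.4 [398.51016837 205.77478473]
1.4 [397.68172562 251.12115583]
```

View pics/wrist2.png

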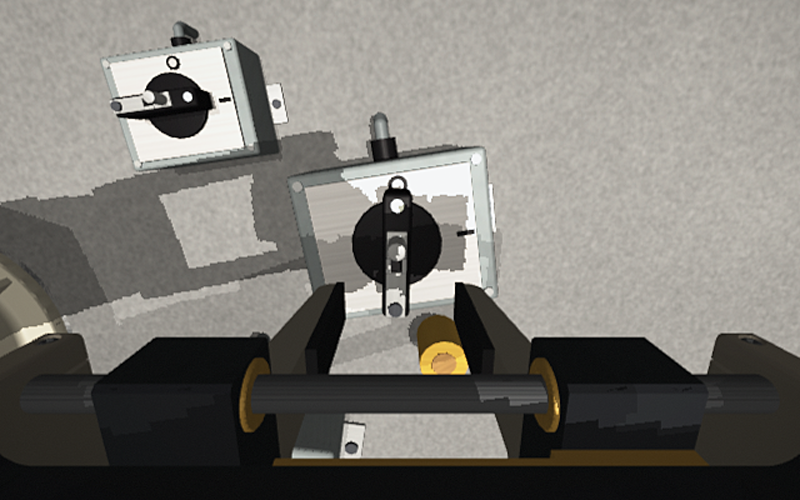

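Handle at off: the dot at (397,206) points at the OFF ring (398,184). The hasp is still folded in, with the stud at (397,250) and the pivot at (395,310). Next I'll pinch the stud lightly.

Request:
servo_tool(
  deltas=[
    [[0.42, -0.03, 0.5, 1], [0.42, -0.03, 1.2, 1], [0.42, -0.03, 1.8, 1], [0.42, -0.03, 2.08, 1], [0.42, -0.03, 2.08, 1]],
  ],
)

```text
time: 7.45
ee_pos: [511.4, 67.0, 136.7]
tcp_rot: [0.764, 0.645, -0.002, -0.001]
force: [-0.4, 1.0, -0.7]
opening: 55.3
grip_force: 0.0
```

Request:
servo_tool(
  deltas=[
    [[0, 0, 0, 0], [0, 0, 0, 0], [0, 0, 0, 0], [0, 0, 0, 0], [0, 0, 0, 0], [0, 0, 0, 0], [0, 0, 0, 0], [0, 0, 0, 0]],
  ],
  fingers=1,
  squeeze=5,
)

```text
time: 8.25
ee_pos: [512.6, 67.3, 138.8]
tcp_rot: [0.764, 0.645, -0.0, -0.0]
force: [-2.3, 2.2, 4.2]
opening: 11.8
grip_force: 5.0
```

Request:
servo_tool(
  deltas=[
    [[-0.016, -0.223, 0, -8], [-0.062, -0.441, 0, -16], [-0.138, -0.651, 0, -24], [-0.243, -0.848, 0, -32], [-0.374, -1.028, 0, -40], [-0.529, -1.189, 0, -48], [-0.705, -1.326, 0, -56], [-0.8, -1.386, 0, -60]],
  ],
)

```text
time: 9.05
ee_pos: [467.5, 50.6, 138.8]
tcp_rot: [0.336, 0.942, 0.0, -0.0]
force: [-1.4, 3.2, 3.5]
opening: 11.9
grip_force: 5.0
```

```bash
python3 - <<'E'
from h import *
s=ctrl.sense();p=s["ee_pos"];print(s["time"],p,s["opening"],s["force"],s["ft_torque"],np.hypot(p[0]-505.2,p[1]-19.6),np.arctan2(p[1]-19.6,p[0]-505.2)-1.4)
E
```

```text
9.05 [467.5496008   50.57117223 138.8220686 ] 11.927382291694038 [-1.41098688  3.23200233  3.51667287] [0.56702769 0.39624091 0.0124787 ] 48.752087840899286 1.0532230635378532
```

Request:
servo_tool(
  deltas=[
    [[-0.016, -0.223, 0, -8], [-0.062, -0.441, 0, -16], [-0.138, -0.651, 0, -24], [-0.21, -0.79, 0, -29], [-0.243, -0.848, 0, -32], [-0.274, -0.895, 0, -32], [-0.274, -0.895, 0, -32]],
  ],
)

```text
time: 9.75
ee_pos: [457.0, 25.8, 138.8]
tcp_rot: [0.067, 0.998, 0.001, -0.0]
force: [-0.9, 10.5, 1.5]
opening: 14.6
grip_force: 5.0
```

```bash
python3 - <<'E'
from h import *
s=ctrl.sense();p=s["ee_pos"];print(s["time"],p,s["opening"],s["force"],s["ft_torque"],np.hypot(p[0]-505.2,p[1]-19.6),np.arctan2(p[1]-19.6,p[0]-505.2)-1.4)
E
```

```text
9.75 [457.00636769  25.83695721 138.7617759 ] 14.598225050857597 [-0.86685092 10.46913466  1.48695515] [1.97684312 0.39156434 0.09783933] 48.59553302698972 1.6128934135647777
```

The hasp is at its stop (10 N reaction, 1.6 rad). I'll release and rise.

Request:
servo_tool(
  deltas=[
    [[0, 0.03, 0, 0], [0, 0.03, 0, 0], [0, 0.03, 0, 0], [0, 0.03, 0, 0], [0, 0.03, 0, 0], [0, 0.03, 0, 0]],
  ],
  fingers=-0.3,
)

```text
time: 10.35
ee_pos: [457.3, 25.4, 138.7]
tcp_rot: [0.066, 0.998, -0.0, 0.0]
force: [-0.1, 0.0, -1.1]
opening: 59.5
grip_force: 0.0
```

Request:
servo_tool(
  deltas=[
    [[0, 0, -0.6, 0], [0, 0, -1.4, 0], [0, 0, -2.2, 0], [0, 0, -3, 0], [0, 0, -3.2, 0], [0, 0, -3.2, 0]],
  ],
)

```text
time: 10.95
ee_pos: [457.7, 25.4, 235.2]
tcp_rot: [0.066, 0.998, 0.0, 0.001]
force: [-0.9, -0.1, -0.0]
opening: 59.5
grip_force: 0.0
```

```bash
python3 - <<'E'
from h import *
s=ctrl.sense();print(s["time"],s["ee_pos"],s["force"])
w=ctrl.camera("wrist");save(w,"wrist3.png",s=1.25)
for n,p in (("dot1.4",[517.4,90.6,130]),("piv",[505.2,19.6,137.5]),("stud",[457.9,27.8,156.5]),("off",[517.9,100.5,86])): print(n,proj(w,p)*1.25)
E
```

```text
10.95 [457.7273677   25.43460588 235.15142116] [-0.85653822 -0.05436284 -0.04570179]
dot1.4 [488.06464244 305.69618182]
piv [400.4312591  306.51605613]
stud [403.24460937 255.8032654 ]
off [487.54728277 285.22623352]
```

View pics/wrist3.png

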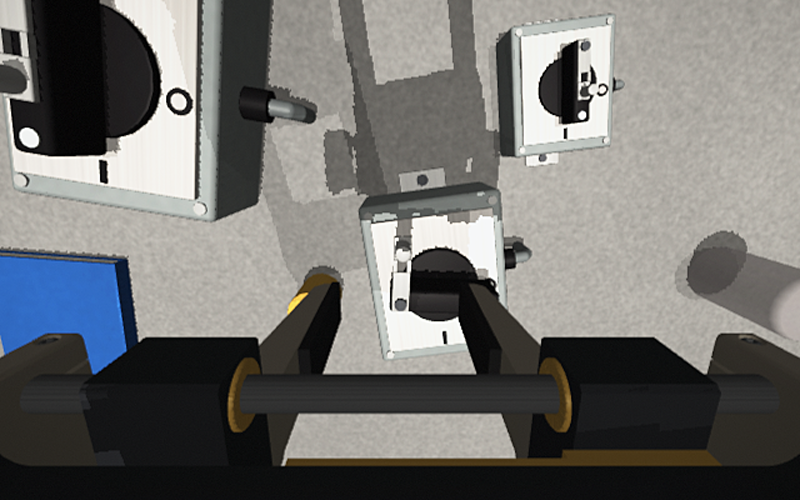

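The hasp is square to the bar: the stud at (404,257) and the pivot at (400,305) match the predicted stop positions. The handle is at off, the bystanders look undisturbed and the arm is clear. I'll hand the job in.

```bash
python3 -c "
from bench import ctrl
print(ctrl.close_job())"
```

```text
the job is handed in; nothing more can be done
None
```

The job is handed in: I turned the handle to its off stop first, then swung the hasp fully out, and backed the arm off clear with the bystanders looking undisturbed in the last picture; the hand-in gave no verdict.

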